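# Heavy end of the hold-down bar onto the circuit board

### The job

Lift the blue hold-down bar by its swivelling tab and watch which end dips: that is the heavy end. Then lay the bar gently across the board holder, centred and in line with it, heavy end on the green circuit board and light end on the yellow rest, and let go. Leave the white spare bar where it is.

Things in the scene. Friction and masses are not known exactly. Their poses are not given: they have to be found in the camera images.
- bar: Blue bar 190 x 28 x 18 mm, 0.37 kg, flat on the table at any yaw; its black ends look alike, one hides a slug (balance point 40 mm off middle). Origin: centre of underside, x lengthwise, z up. Upright blue tab on its middle: 34 mm along x, 12 in y, top 75 above underside; grip it 50-65 up (steel cheeks reach 32). It pivots 26 up, 0.22 rad each way along x: lifted by it, the heavy end dips as much.
- board: Green circuit board at one end of the board holder, 75 (x) by 135 mm (y). Origin: centre of its flat top, 25 mm above the table; x points along the holder away from the rest, z up. A clear strip 84 mm wide runs along x through the middle, with components up to 12 mm tall on both sides. The holder is fixed to the table; its place and yaw vary.
- rest: Yellow rest block at the holder's other end, 45 (x) by 75 mm (y), axes as the board's. Origin: centre of its flat top, 25 mm above the table, 140 mm from the board's origin towards the board's minus x. Laid properly, the bar is level, its middle over the midpoint of board and rest, its length along the line between them.
- spare: White spare bar of the same form and size, lying on the table; origin and axes as for the blue bar. Not to be moved.
Not all that is in view belongs to the job. What is shaped like the bar but brown or purple is not meant.

How it is judged (in metres and radians):
On the way:
1. the blue bar hangs clear of the table, its heavy end dipped (height (world z) of bar above 0.04 m and angle between bar's own z axis and vertical above 0.12 rad and contact force between the fingers and bar above 0.5 N), for 0.2 s.
At the end, for the whole second after the job is handed in: The blue bar lies level and at rest, its middle within 20 mm of the midpoint of board and rest along the holder and 15 mm across, within 10 degrees of their line, heavy end on the board (board bears over 1.6 N, rest under 1.5 N); the spare is within 20 mm of its start (x of bar in the frame of board between -0.09 and -0.05 m and y of bar in the frame of board between -0.015 and 0.015 m and z of bar in the frame of board between -0.003 and 0.004 m and angle between the x axis of bar and the x axis of board, either way round below 0.18 rad and angle between bar's own z axis and vertical below 0.06 rad and contact force between bar and board above 1.6 N and contact force between bar and rest below 1.5 N and linear speed of bar below 0.02 m/s and distance of spare from where it was at the start of the episode below 0.02 m); the robot touches nothing.
It fails at once if the bar is slammed or dropped onto the board or the rest (more than 40 N) (contact force between bar and board above 40 N or contact force between bar and rest above 40 N).
It also fails if it takes over 45 s, if anything falls off the work surface, if the arm or the gripper's body presses on something with over 40 N, if the wrist force passes 120 N, or if a joint passes its speed limit or range.

### The arm

A 6-joint arm with a two-finger parallel gripper is mounted at the origin on the work surface. World frame = base frame: x ahead of the robot, y to its left, z up, the work surface at z = 0. Lengths are in m, angles in degrees, forces in N, time in s.
With the tool pointing down it reaches from about 0.3 to 0.75 m from the base axis. Payload 8.5 kg.
Tool frame: the origin (TCP) lies between the finger pads; the fingertips stand env.finger_overhang ahead of it and the grasp point (between the pads) lies 2 mm behind it (env.finger_overhang is the distance from the TCP to the fingertips, in m); z points along the fingers, y is the line along which they close (so a half turn about z gives the same grasp; the last joint's range is limited). The gripper opens to 85 mm and grips with 20 to 120 N. Pads are 22 mm wide; open, the fingers measure 114 mm over their backs; the gripper's body (76 mm by 85 mm) begins 54 mm behind the grasp point. The pads swing forward as they close: fully open they stand 13 mm farther back than shut.
Start: joints at [-86.133, 21.807, 74.336, -0, 83.858, -12.336], TCP at [0.153, -0.528, 0.248] pointing down, gripper open.
Joint ranges: [-178.18, 178.18], [-50.72, 133.34], [12.68, 142.11], [-81.47, 261.47], [9.98, 163.14], [-165.26, 165.26]. Speed limits (degrees/s): [136.94, 136.94, 180, 180, 180, 180].

### API

Orientations are given as a 3x3 rotation matrix whose columns are the frame's x, y, z axes.
In Python, from rig import env gives the robot as it stands. The module is installed in compiled form; this text tells all that it offers.
- The arm moves only by the tool jog_arm, never from a script. Its arguments are lists of equal length, an entry for each row: "hand": the finger opening in m, from 0 to 0.0854; "travel": the shift along the world's x, y, z in m, a list of three; "yaw": the turn about the world's z in rad. A call has exactly 5 rows; each row shifts and turns the commanded pose from where the row before left it; what a row does not reach is not made up. A row lasts 1/8 s, in which the tool goes at most 62.5 mm and 10.7 degrees, less where a joint would pass 70% of its speed; a pose out of reach is approached as far as the arm can. A call is refused whole if a number of a shift passes 0.0625 or a number of a turn 0.188, either way. A call with a gripper value outside its range is refused whole. The fingers move at their own pace and stop on an object; "grip_force" is the grip in N (left out, the last holds). Time passes only in rows, so rows that do not move let the fingers close, or fill a call up. It gives the time, the measured TCP pose, the force, the opening and the grip force at its end, in the units of the state.
- env.observe(): the state, without advancing time (a new reading comes with each control period).
- env.get_image(name): name is "side" or "top"; returns the picture (400x640x3 uint8, red, green, blue); there is no depth.
- env.calibration(name): a dict with "fx", "fy", "cx", "cy" (pixels), "position" and "rotation" of the camera in the world. Camera axes: x right, y down, z forward; pixel columns grow to the right and rows downward; lengths in m; the calibration is good to about 2 mm. A picture is of the moment at which its call begins. calibration takes no time and is no camera call.
- env.close_job(): hands the job in; it is judged then, once.
The state is a dict: "time_s": time; "q": joint angles; "qvel": joint speeds; "joint_efforts": joint torques, N m; "position": TCP position; "tool_rot": TCP orientation; "ft_force": force on the tool from outside, world axes, zero at the start; "wrist_torque": the same for the moment, N m; "grip_width": finger opening in m; "gripper_force": force on a finger pad.
Only numpy, scipy, OpenCV 4.12 (cv2) and the standard library are available. Lean on these libraries where they do the work, as an engineer would, in place of code of your own. Each camera call takes 0.05 s, during which the arm holds its last target. There are 200 camera calls.

## Working session

There is one attempt and no reset: what is moved stays moved. The work goes in short steps, Python scripts to look and compute and a tool call to move; the robot and the scene stay as the last step left them, time stands still between calls to the robot, and variables do not carry over. Pictures are saved under pics/ and viewed, at most 10 in all, crops included, and the job is handed in when it is done.

Besides the shell and the picture viewer there is one more tool, called after "Call:" as name(argument=value, ...), one argument or row to a line, values as JSON. jog_arm: Moves the arm, as the interface text tells. Its arguments: {"type":"object","properties":{"hand":{"type":"array"},"travel":{"type":"array"},"yaw":{"type":"array"},"grip_force":{"type":"number"}},"required":["hand","travel","yaw"]}

```bash
mkdir -p pics; cat > h.py <<'E'
import numpy as np,cv2
from rig import env
def snap(name,fn):
    im=env.get_image(name); cv2.imwrite('pics/'+fn,im[:,:,::-1]); return im
def ray(name,u,v,z):
    c=env.calibration(name);R=np.array(c['rotation']);p=np.array(c['position'])
    d=R@np.array([(u-c['cx'])/c['fx'],(v-c['cy'])/c['fy'],1.]);return p+d*(z-p[2])/d[2]
def proj(name,P):
    c=env.calibration(name);R=np.array(c['rotation']);q=R.T@(np.array(P)-np.array(c['position']))
    return c['fx']*q[0]/q[2]+c['cx'],c['fy']*q[1]/q[2]+c['cy']
E
python3 - <<'E'
from h import *
snap('top','top0.png');snap('side','side0.png')
for n in('top','side'):print(env.calibration(n))
s=env.observe();print(s['time_s'],s['position'],s['tool_rot'],s['grip_width'],env.finger_overhang)
E
```

```text
{'fx': 453.471497589957, 'fy': 453.471497589957, 'cx': 318.3172342070416, 'cy': 190.33653193249862, 'position': array([0.45087606, 0.05110925, 0.90408669]), 'rotation': array([[ 0.01191103, -0.99351476,  0.11307765],
       [-0.99968563, -0.00933657,  0.02326953],
       [-0.02206286, -0.11331927, -0.99331363]])}
{'fx': 409.3308375399359, 'fy': 409.3308375399359, 'cx': 322.69574957576975, 'cy': 203.72482926198506, 'position': array([ 0.45554482, -0.61022672,  0.76129754]), 'rotation': array([[ 0.98620747, -0.13203504,  0.09980763],
       [-0.16466766, -0.72180734,  0.67221925],
       [-0.01671462, -0.67938274, -0.7335937 ]])}
0.1 [ 0.15346331 -0.52792277  0.24778585] [[ 9.60268861e-01  2.79076532e-01 -6.90238240e-05]
 [ 2.79076388e-01 -9.60268050e-01  1.28102535e-03]
 [ 2.91222738e-04 -1.24939167e-03 -9.99999177e-01]] 0.08553479004974056 0.017
```

View pics/top0.png

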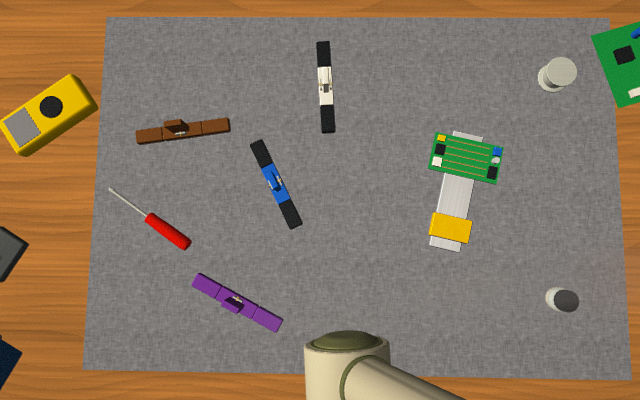

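View pics/side0.png

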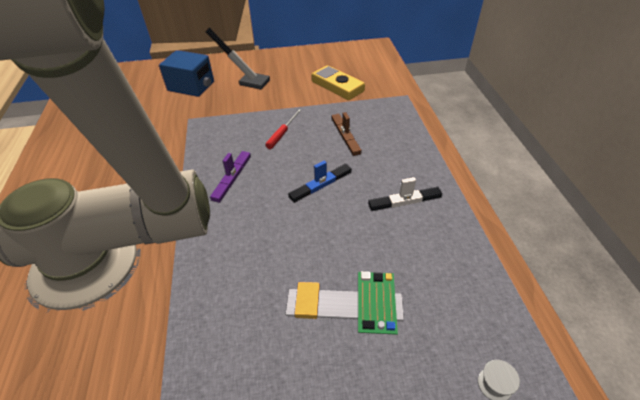

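Candidates in top view: blue (276,184), white spare (326,87), brown (183,130) and purple (238,302). The blue one is meant, by its blue middle and black ends. The holder has its green board at (466,157) and yellow rest at (450,228); the corner PCB at (620,65) lies off the mat and is a distractor.

```bash
cat >> h.py <<'E'
def hull(name,im,lo,hi,box,z):
    hsv=cv2.cvtColor(im,cv2.COLOR_RGB2HSV);m=cv2.inRange(hsv,lo,hi)
    k=np.zeros_like(m);x0,y0,x1,y1=box;k[y0:y1,x0:x1]=255;m&=k
    m=cv2.morphologyEx(m,cv2.MORPH_OPEN,np.ones((2,2),np.uint8))
    v,u=np.nonzero(m);P=np.array([ray(name,a,b,z)[:2] for a,b in zip(u,v)])
    (c,s,a)=cv2.minAreaRect((P*1000).astype(np.float32))
    b=cv2.boxPoints((c,s,a));e=b[1]-b[0];f=b[2]-b[1];L=e if np.hypot(*e)>np.hypot(*f) else f
    return np.round(c,1),np.round(s,1),np.degrees(np.arctan2(L[1],L[0])),len(u)
E
python3 - <<'E'
from h import *
im=cv2.imread('pics/top0.png')[:,:,::-1].copy()
print('board',hull('top',im,(45,100,50),(85,255,255),(420,120,515,195),.025))
print('rest',hull('top',im,(18,150,120),(32,255,255),(420,205,480,250),.025))
print('barblack',hull('top',im,(0,0,0),(180,255,45),(240,130,310,235),.018))
print('barblue',hull('top',im,(100,120,60),(130,255,255),(240,130,310,235),.018))
print('spare',hull('top',im,(0,0,0),(180,255,45),(305,35,345,140),.018))
cv2.imwrite('pics/c.png',np.hstack([cv2.resize(im[130:240,240:310],None,fx=5,fy=5,interpolation=2),cv2.resize(im[125:235,425:510],None,fx=5,fy=5,interpolation=2)])[:,:,::-1])
s=cv2.imread('pics/side0.png')
print('side bar black',hull('side',s[:,:,::-1].copy(),(0,0,0),(180,255,45),(280,155,360,205),.018))
E
```

```text
board (array([ 616.2, -216.8]), array([135.3,  75.4]), np.float32(77.088356), 1897)
rest (array([ 480.3, -183.9]), array([76.7, 44.5]), np.float32(77.19517), 934)Traceback (most recent call last):
  File "<stdin>", line 5, in <module>
  File "h.py", line 15, in hull
    v,u=np.nonzero(m);P=np.array([ray(name,a,b,z)[:2] for a,b in zip(u,v)])
                                  ~~~^^^^^^^^^^^^
  File "h.py", line 6, in ray
    c=env.calibration(name);R=np.array(c['rotation']);p=np.array(c['position'])
ValueError: time passes only in moves, steps and waits
```

Board and rest fit: sizes 135x75 and 77x45, 139.8 mm apart, yaw -13°. The calibration is called too often, so I'll cache it.

```bash
cat > cal.py <<'E'
from numpy import array
C={'top':{'fx': 453.471497589957, 'fy': 453.471497589957, 'cx': 318.3172342070416, 'cy': 190.33653193249862, 'position': array([0.45087606, 0.05110925, 0.90408669]), 'rotation': array([[ 0.01191103, -0.99351476,  0.11307765],
       [-0.99968563, -0.00933657,  0.02326953],
       [-0.02206286, -0.11331927, -0.99331363]])},
'side':{'fx': 409.3308375399359, 'fy': 409.3308375399359, 'cx': 322.69574957576975, 'cy': 203.72482926198506, 'position': array([ 0.45554482, -0.61022672,  0.76129754]), 'rotation': array([[ 0.98620747, -0.13203504,  0.09980763],
       [-0.16466766, -0.72180734,  0.67221925],
       [-0.01671462, -0.67938274, -0.7335937 ]])}}
E
sed -i 's/env.calibration(name)/C[name]/; s/^from rig import env/from rig import env\nfrom cal import C/' h.py
python3 - <<'E'
from h import *
im=cv2.imread('pics/top0.png')[:,:,::-1].copy()
cv2.imwrite('pics/c.png',np.hstack([cv2.resize(im[130:240,240:310],None,fx=5,fy=5,interpolation=2),cv2.resize(im[125:235,425:510],None,fx=5,fy=5,interpolation=2)])[:,:,::-1])
s=cv2.imread('pics/side0.png')[:,:,::-1].copy()
for a in [('barblack','top',im,(0,0,0),(180,255,60),(240,130,310,235)),('barblue','top',im,(100,120,60),(130,255,255),(240,130,310,235)),('spare','top',im,(0,0,0),(180,255,60),(305,35,345,140)),('sidebar','side',s,(0,0,0),(180,255,60),(280,155,360,205))]:
    try:print(a[0],hull(*a[1:],.018))
    except Exception as e:print(a[0],e)
E
```

```text
barblack (array([562.7, 154.5]), array([188.4,  27.1]), np.float32(26.778194), 742)
barblue (array([563.2, 155.8]), array([79.6, 27.2]), np.float32(27.452606), 476)
spare (array([761.5,  58.3]), array([190.6,  26.8]), np.float32(4.1022816), 695)
sidebar (array([566., 143.]), array([189.5,  33.8]), np.float32(26.74162), 355)
```

View pics/c.png

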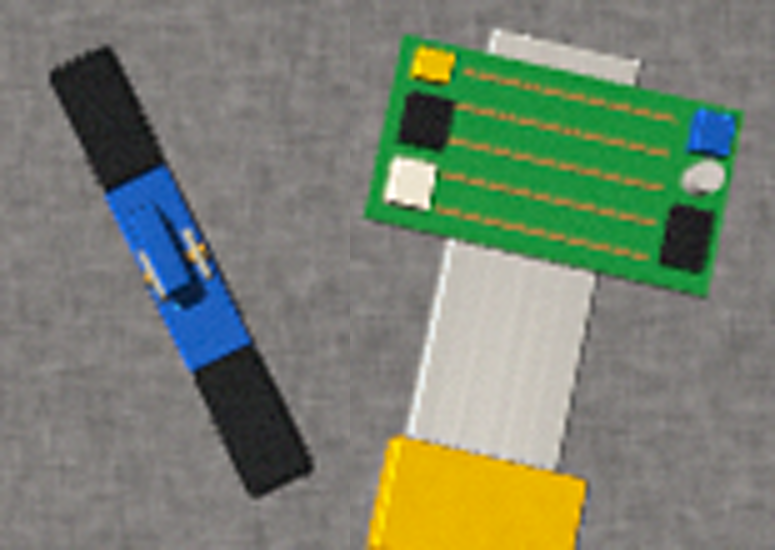

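The crop confirms the blue bar: upright tab, black ends, centre about (276,184). Its centre comes out at (563,155) mm with yaw 26.8° (188x27 mm fits), and the side view roughly agrees. Holder midpoint is (548,-200), yaw -13°. Moving now.

Call:
jog_arm(
  hand=[0.085, 0.085, 0.085, 0.085, 0.085],
  travel=[
    [0.027, 0.045, 0],
    [0.027, 0.045, 0],
    [0.027, 0.045, 0],
    [0.027, 0.045, 0],
    [0.027, 0.045, 0],
  ],
  yaw=[0.037, 0.037, 0.037, 0.037, 0.037],
  grip_force=80,
)

```text
time_s: 0.72
position: [0.289, -0.3015, 0.2482]
tool_rot: [[0.892, 0.452, -0.0], [0.452, -0.892, 0.0], [0.0, -0.0, -1.0]]
ft_force: [1.2, -0.3, -0.3]
grip_width: 0.0849
gripper_force: 0.0
```

Call:
jog_arm(
  hand=[0.085, 0.085, 0.085, 0.085, 0.085],
  travel=[
    [0.027, 0.045, 0],
    [0.027, 0.045, 0],
    [0.027, 0.045, 0],
    [0.027, 0.045, 0],
    [0.027, 0.045, 0],
  ],
  yaw=[0, 0, 0, 0, 0],
)

```text
time_s: 1.35
position: [0.424, -0.0765, 0.2482]
tool_rot: [[0.893, 0.451, -0.0], [0.451, -0.893, -0.0], [-0.0, -0.0, -1.0]]
ft_force: [1.2, -1.0, 0.3]
grip_width: 0.0853
gripper_force: 0.0
```

Call:
jog_arm(
  hand=[0.06, 0.06, 0.06, 0.06, 0.06],
  travel=[
    [0.03, 0.05, -0.02],
    [0.03, 0.05, -0.02],
    [0.03, 0.05, -0.02],
    [0.03, 0.05, -0.02],
    [0.02, 0.033, -0.02],
  ],
  yaw=[0, 0, 0, 0, 0],
)

```text
time_s: 1.98
position: [0.5641, 0.1572, 0.1471]
tool_rot: [[0.892, 0.452, -0.001], [0.452, -0.892, 0.0], [-0.0, -0.0, -1.0]]
ft_force: [0.1, -0.4, 0.6]
grip_width: 0.0603
gripper_force: 0.0
```

Call:
jog_arm(
  hand=[0.06, 0.06, 0.06, 0.06, 0.06],
  travel=[
    [-0.001, -0.002, -0.03],
    [0, 0, -0.03],
    [0, 0, -0.02],
    [0, 0, -0.011],
    [0, 0, 0],
  ],
  yaw=[0, 0, 0, 0, 0],
)

```text
time_s: 2.6
position: [0.5623, 0.1528, 0.0569]
tool_rot: [[0.893, 0.451, -0.001], [0.451, -0.893, -0.0], [-0.001, -0.0, -1.0]]
ft_force: [1.0, -0.1, -0.4]
grip_width: 0.06
gripper_force: 0.0
```

Call:
jog_arm(
  hand=[0.03, 0.015, 0.005, 0.005, 0.005],
  travel=[
    [0, 0, 0],
    [0, 0, 0],
    [0, 0, 0],
    [0, 0, 0],
    [0, 0, 0],
  ],
  yaw=[0, 0, 0, 0, 0],
)

```text
time_s: 3.22
position: [0.5626, 0.1529, 0.0578]
tool_rot: [[0.893, 0.451, 0.001], [0.451, -0.893, 0.0], [0.001, 0.0, -1.0]]
ft_force: [-1.9, -0.0, 5.7]
grip_width: 0.0112
gripper_force: 78.3
```

Call:
jog_arm(
  hand=[0.005, 0.005, 0.005, 0.005, 0.005],
  travel=[
    [0, 0, 0.01],
    [0, 0, 0.02],
    [0, 0, 0.025],
    [0, 0, 0.025],
    [0, 0, 0.02],
  ],
  yaw=[0, 0, 0, 0, 0],
)

```text
time_s: 3.85
position: [0.5623, 0.1528, 0.1583]
tool_rot: [[0.893, 0.451, -0.0], [0.451, -0.893, -0.0], [-0.0, 0.0, -1.0]]
ft_force: [0.1, -0.1, -3.1]
grip_width: 0.0109
gripper_force: 78.0
```

Call:
jog_arm(
  hand=[0.005, 0.005, 0.005, 0.005, 0.005],
  travel=[
    [0, 0, 0],
    [0, 0, 0],
    [0, 0, 0],
    [0, 0, 0],
    [0, 0, 0],
  ],
  yaw=[0, 0, 0, 0, 0],
)

```text
time_s: 4.47
position: [0.5624, 0.1528, 0.157]
tool_rot: [[0.893, 0.451, -0.0], [0.451, -0.893, -0.0], [-0.0, -0.0, -1.0]]
ft_force: [-0.4, 0.2, -3.8]
grip_width: 0.0109
gripper_force: 78.1
```

```bash
python3 - <<'E'
from h import *
a=snap('side','side1.png');snap('top','top1.png')
cv2.imwrite('pics/s1c.png',cv2.resize(a[70:230,240:420],None,fx=3.5,fy=3.5)[:,:,::-1])
E
```

```text
(no output)
```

View pics/s1c.png

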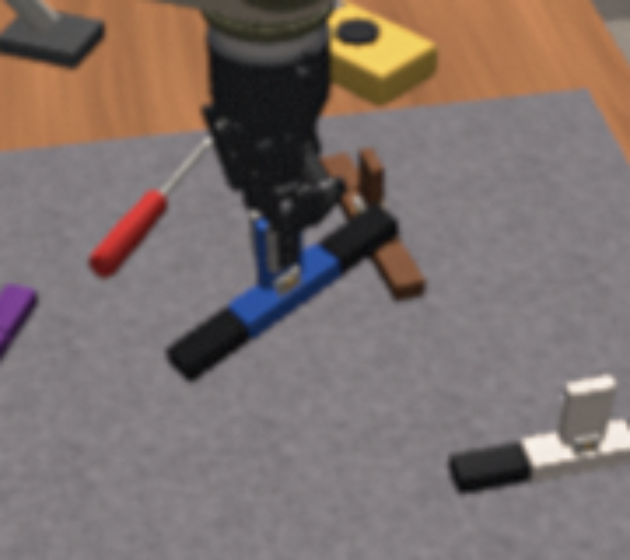

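The bar hangs tilted, with its near-left end (-x side) seemingly low. I'll check by projecting both hypotheses.

```bash
python3 - <<'E'
from h import *
p=np.array([.5624,.1528,.157+.002-.058+.026]) # pivot
a=np.radians(26.8);d=np.array([np.cos(a),np.sin(a),0]);z=np.array([0,0,1])
n=np.array([-np.sin(a),np.cos(a),0])
for n_ in('side','top'):
  im=cv2.cvtColor(cv2.imread(f'pics/{n_}1.png')[:,:,::-1].copy(),cv2.COLOR_RGB2HSV)
  for s in(-.22,0,.22):
    bx=d*np.cos(s)+z*np.sin(s);bz=-d*np.sin(s)+z*np.cos(s)
    print(n_,'plus-end rise',s,[np.round(np.mean([proj(n_,p+bx*e+n*w-bz*h) for w in(-.014,.014) for h in (.008,.026)],0),1) for e in(-.095,.095)])
E
```

```text
side plus-end rise -0.22 [array([285. , 163.1]), array([347.1, 146.1])]
side plus-end rise 0 [array([286.2, 169.7]), array([349.2, 138.9])]
side plus-end rise 0.22 [array([289. , 174.9]), array([349.9, 132. ])]
top plus-end rise -0.22 [array([294.3, 226.6]), array([252.2, 136.6])]
top plus-end rise 0 [array([294.9, 226.3]), array([248.9, 131.1])]
top plus-end rise 0.22 [array([294.3, 223.7]), array([246.5, 127.4])]
```

View pics/top1.png

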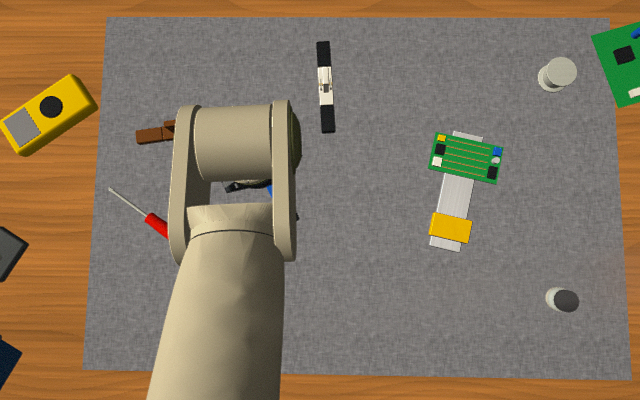

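Observed ends (292,173) and (351,133) match the "plus end up" hypothesis, so the heavy end is the bar's minus-x end (toward the robot). I need bar +x at 167°, which is a turn of +2.445 rad, then carry it to (0.548,-0.200).

Call:
jog_arm(
  hand=[0.005, 0.005, 0.005, 0.005, 0.005],
  travel=[
    [0, -0.01, 0],
    [0, -0.018, 0],
    [0, -0.018, 0],
    [0, -0.018, 0],
    [0, -0.018, 0],
  ],
  yaw=[0.06, 0.12, 0.125, 0.125, 0.125],
)

```text
time_s: 5.2
position: [0.5624, 0.0703, 0.1573]
tool_rot: [[0.517, 0.856, -0.0], [0.856, -0.517, 0.0], [0.0, -0.0, -1.0]]
ft_force: [-0.5, 0.1, -3.5]
grip_width: 0.0111
gripper_force: 78.0
```

Call:
jog_arm(
  hand=[0.005, 0.005, 0.005, 0.005, 0.005],
  travel=[
    [-0.001, -0.018, 0],
    [-0.001, -0.018, 0],
    [-0.001, -0.018, 0],
    [-0.001, -0.018, 0],
    [-0.001, -0.018, 0],
  ],
  yaw=[0.125, 0.125, 0.125, 0.125, 0.125],
)

```text
time_s: 5.82
position: [0.5573, -0.0197, 0.1573]
tool_rot: [[-0.081, 0.997, -0.0], [0.997, 0.081, 0.0], [0.0, -0.0, -1.0]]
ft_force: [0.1, -0.5, -3.8]
grip_width: 0.0109
gripper_force: 78.0
```

Call:
jog_arm(
  hand=[0.005, 0.005, 0.005, 0.005, 0.005],
  travel=[
    [-0.001, -0.018, 0],
    [-0.001, -0.018, 0],
    [-0.001, -0.018, 0],
    [-0.001, -0.018, 0],
    [-0.001, -0.018, 0],
  ],
  yaw=[0.125, 0.125, 0.125, 0.125, 0.125],
)

```text
time_s: 6.45
position: [0.5523, -0.1097, 0.1573]
tool_rot: [[-0.649, 0.761, -0.0], [0.761, 0.649, 0.0], [0.0, -0.0, -1.0]]
ft_force: [-0.9, -0.0, -4.3]
grip_width: 0.0107
gripper_force: 78.0
```

Call:
jog_arm(
  hand=[0.005, 0.005, 0.005, 0.005, 0.005],
  travel=[
    [-0.001, -0.018, 0],
    [-0.001, -0.018, 0],
    [-0.001, -0.018, 0],
    [-0.001, -0.018, 0],
    [0, -0.015, 0],
  ],
  yaw=[0.125, 0.125, 0.125, 0.125, 0.14],
)

```text
time_s: 7.08
position: [0.5482, -0.1968, 0.1572]
tool_rot: [[-0.975, 0.223, -0.001], [0.223, 0.975, 0.0], [0.001, 0.0, -1.0]]
ft_force: [1.2, 1.0, -3.6]
grip_width: 0.0107
gripper_force: 78.1
```

Call:
jog_arm(
  hand=[0.005, 0.005, 0.005, 0.005, 0.005],
  travel=[
    [0, 0, 0],
    [0, 0, 0],
    [0, 0, 0],
    [0, 0, 0],
    [0, 0, 0],
  ],
  yaw=[0, 0, 0, 0, 0],
)

```text
time_s: 7.7
position: [0.5485, -0.1959, 0.1573]
tool_rot: [[-0.974, 0.227, -0.0], [0.227, 0.974, 0.0], [0.0, 0.0, -1.0]]
ft_force: [0.7, -0.5, -3.5]
grip_width: 0.0108
gripper_force: 78.1
```

```bash
python3 - <<'E'
from h import *
a=snap('side','side2.png');snap('top','top2.png')
cv2.imwrite('pics/s2c.png',cv2.resize(a[170:350,240:440],None,fx=3,fy=3)[:,:,::-1])
s=env.observe();print(s['time_s'],s['q'],s['wrist_torque'],np.degrees(np.arctan2(s['tool_rot'][1][0],s['tool_rot'][0][0])))
E
```

```text
7.8 [-3.13048669e+01  2.94813418e+01  7.72867171e+01  1.27307257e-03
  7.32337887e+01 -1.08192504e+02] [0.0080074  0.11160426 0.00553223] 166.88726956222905
```

View pics/s2c.png

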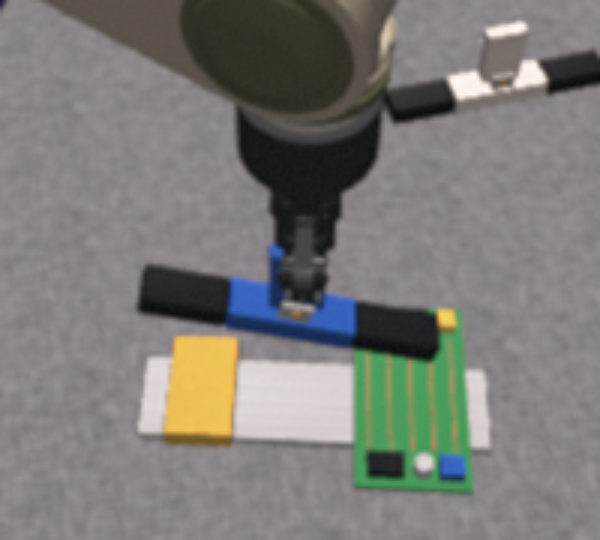

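Picture shows the bar's right end, over the board at crop (432,345), dipping and its left end over the rest, as wanted. I'll fit the exact offset in the grip before lowering.

```bash
cat > fit.py <<'E'
from h import *
from scipy.optimize import least_squares
def model(q,t,pos,yaw):
    # q: along, across (bar axes), dz, pitch ; pivot rel. tool
    a=yaw+q[4];d=np.array([np.cos(a),np.sin(a),0]);n=np.array([-np.sin(a),np.cos(a),0]);z=np.array([0,0,1])
    p=np.array(pos)+d*q[0]+n*q[1]+z*(q[2]-.030)
    s=q[3];bx=d*np.cos(s)+z*np.sin(s);bz=-d*np.sin(s)+z*np.cos(s)
    return p+bx*t[0]+n*t[1]+bz*(t[2]-.026)
E
python3 - <<'E'
from fit import *
pos=[.5485,-.1959,.1573];yaw=np.radians(166.89)
# segment dark + blue pixels of bar in side image
im=cv2.imread('pics/side2.png');cr=im[170:350,240:440]
obs={(.095,.014,0):(138,308),(.095,.014,.018):(146,267),(-.095,.014,0):(433,355),(.04,.014,0):(227,322),(-.04,.014,0):(355,342),(-.04,.014,.018):(357,303),(.04,.014,.018):(231,280)}
f=lambda q:np.concatenate([np.concatenate([np.array(proj('side',model(q,t,pos,yaw)))-(np.array(o)/3+[240,170]) for t,o in obs.items()]),(q[[1,2,4]])/[.001,.001,.01]])
r=least_squares(f,[0,0,0,.22,0]);print(np.round(r.x*1000,1),np.round(r.fun,1))
q=r.x.copy();q[3]=0
print('level centre',model(q,(0,0,0),pos,yaw))
print('now centre',model(r.x,(0,0,0),pos,yaw),'heavy end low',model(r.x,(-.095,0,0),pos,yaw))
E
```

```text
[  1.8  -5.2   3.5 264.   -2.8] [ 0.3 -3.5 -0.6  4.9  0.1  0.  -0.2 -2.5 -1.6 -1.1  0.7  7.   0.7  6.4
 -5.2  3.5 -0.3]
level centre [ 0.54790632 -0.19041384  0.10476548]
now centre [ 0.54130394 -0.18885672  0.10566599] heavy end low [ 0.63056474 -0.20990829  0.08088009]
```

```bash
python3 - <<'E'
from fit import *
pos=[.5485,-.1959,.1573];yaw=np.radians(166.89)
obs={(.095,.014,0):(138,308),(.095,-.014,.018):(146,267),(-.095,.014,0):(433,355),(.04,.014,0):(227,322),(-.04,.014,0):(355,342),(-.04,-.014,.018):(357,303),(.04,-.014,.018):(231,280)}
f=lambda q:np.concatenate([np.concatenate([np.array(proj('side',model(q,t,pos,yaw)))-(np.array(o)/3+[240,170]) for t,o in obs.items()]),(q[[1,2,4]])/[.001,.001,.01]])
r=least_squares(f,[0,0,0,.22,0]);print(np.round(r.x*1000,1),np.round(r.fun,1))
q=r.x.copy();q[3]=0
print('level centre',model(q,(0,0,0),pos,yaw))
# holder frame check from side: rest + board
c=(np.array([.6162,-.2168])+[.4803,-.1839])/2;print('mid',c)
for nm,o in (('board corners',[(355,485),(472,492)]),('rest',[(167,440),(232,443)])):
  for p in o: print(nm,ray('side',p[0]/3+240,p[1]/3+170,.025))
b=np.array([.6162,-.2168]);R=np.array([.4803,-.1839]);u=(b-R)/np.linalg.norm(b-R);v=np.array([-u[1],u[0]])
print('pred board -y corners',b-.0675*v-.0375*u,b-.0675*v+.0375*u,'rest',R-.0375*v-.0225*u,R-.0375*v+.0225*u)
E
```

```text
[  3.6  -0.2  -0.2 192.1   2. ] [-0.3  2.2 -0.1 -2.1  1.2  1.5 -0.6  2.  -1.2  1.6  0.4 -3.2  0.7 -2.
 -0.2 -0.2  0.2]
level centre [ 0.54504165 -0.19491302  0.10110894]
mid [ 0.54825 -0.20035]
board corners [ 0.5677697  -0.27427434  0.025     ]
board corners [ 0.6391518  -0.29150394  0.025     ]
rest [ 0.45414829 -0.22290039  0.025     ]
rest [ 0.49556034 -0.23233315  0.025     ]
pred board -y corners [ 0.56387056 -0.27358142] [ 0.63676489 -0.29122839] rest [ 0.44960821 -0.21505308] [ 0.49334481 -0.22564126]
```

Call:
jog_arm(
  hand=[0.005, 0.005, 0.005, 0.005, 0.005],
  travel=[
    [0.003, -0.005, -0.01],
    [0, 0, -0.015],
    [0, 0, -0.01],
    [0, 0, -0.007],
    [0, 0, -0.004],
  ],
  yaw=[0, 0, 0, 0, 0],
)

```text
time_s: 8.43
position: [0.5514, -0.2011, 0.1108]
tool_rot: [[-0.974, 0.227, -0.0], [0.227, 0.974, 0.0], [0.0, 0.0, -1.0]]
ft_force: [-0.5, 0.0, -1.8]
grip_width: 0.0107
gripper_force: 78.1
```

Call:
jog_arm(
  hand=[0.005, 0.005, 0.005, 0.005, 0.005],
  travel=[
    [0, 0, -0.002],
    [0, 0, -0.002],
    [0, 0, -0.002],
    [0, 0, -0.002],
    [0, 0, -0.002],
  ],
  yaw=[0, 0, 0, 0, 0],
)

```text
time_s: 9.05
position: [0.5515, -0.2012, 0.1014]
tool_rot: [[-0.974, 0.227, 0.0], [0.227, 0.974, -0.0], [-0.0, -0.0, -1.0]]
ft_force: [-1.0, -0.7, -1.8]
grip_width: 0.011
gripper_force: 78.3
```

Call:
jog_arm(
  hand=[0.005, 0.005, 0.005, 0.005, 0.005],
  travel=[
    [0, 0, -0.002],
    [0, 0, -0.002],
    [0, 0, -0.002],
    [0, 0, -0.002],
    [0, 0, -0.002],
  ],
  yaw=[0, 0, 0, 0, 0],
)

```text
time_s: 9.68
position: [0.5515, -0.2011, 0.0912]
tool_rot: [[-0.974, 0.227, -0.0], [0.227, 0.974, 0.0], [0.0, 0.0, -1.0]]
ft_force: [-1.0, -0.3, -1.4]
grip_width: 0.0113
gripper_force: 78.3
```

Call:
jog_arm(
  hand=[0.005, 0.005, 0.005, 0.005, 0.005],
  travel=[
    [0, 0, -0.002],
    [0, 0, -0.002],
    [0, 0, -0.001],
    [0, 0, -0.001],
    [0, 0, -0.001],
  ],
  yaw=[0, 0, 0, 0, 0],
)

```text
time_s: 10.3
position: [0.5515, -0.2011, 0.0843]
tool_rot: [[-0.974, 0.227, 0.0], [0.227, 0.974, -0.0], [-0.0, 0.0, -1.0]]
ft_force: [-1.2, 1.0, -1.5]
grip_width: 0.0111
gripper_force: 78.3
```

```bash
python3 - <<'E'
from h import *
a=snap('side','side3.png')
cv2.imwrite('pics/s3c.png',cv2.resize(a[190:350,260:440],None,fx=3.5,fy=3.5)[:,:,::-1])
s=env.observe();print(s['ft_force'],s['wrist_torque'],s['position'])
E
```

```text
[-0.74173918 -0.10138409 -2.24027907] [ 0.03233633  0.07297675 -0.01737471] [ 0.5514624  -0.20112074  0.08417448]
```

View pics/s3c.png

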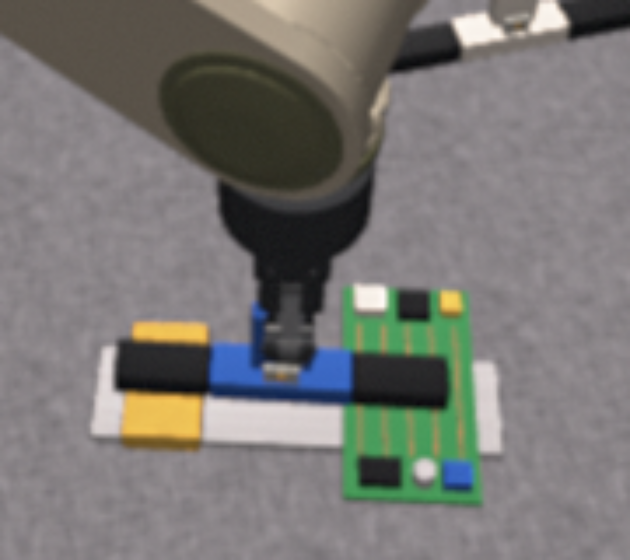

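The bar lies nearly level across the rest (crop 165,365) and board (400,380). I'll check the across offset, then finish lowering.

```bash
python3 - <<'E'
from h import *
b=np.array([.6162,-.2168]);R=np.array([.4803,-.1839]);u=(b-R)/np.linalg.norm(b-R);v=np.array([-u[1],u[0]])
for nm,p,z in (('barfront',(118,391),.028),('barfront right',(445,408),.025),('rest back',(135,323),.025),('rest back',(208,324),.025),('board BL',(343,497),.025),('board BR',(481,503),.025),('board TL',(345,284),.025)):
  w=ray('side',p[0]/3.5+260,p[1]/3.5+190,z)[:2]-b;print(nm,np.round([w@u*1000,w@v*1000],1))
E
```

```text
barfront [-163.4  -13.5]
barfront right [ 22.7 -10.9]
rest back [-159.1   33.7]
rest back [-115.6   35.7]
board BL [-34.2 -68. ]
board BR [ 40.1 -66.6]
board TL [-34.8  68.8]
```

Call:
jog_arm(
  hand=[0.005, 0.005, 0.005, 0.005, 0.005],
  travel=[
    [0, 0, -0.001],
    [0, 0, -0.001],
    [0, 0, 0],
    [0, 0, 0],
    [0, 0, 0],
  ],
  yaw=[0, 0, 0, 0, 0],
)

```text
time_s: 10.98
position: [0.5515, -0.2013, 0.0828]
tool_rot: [[-0.974, 0.227, 0.0], [0.227, 0.974, -0.0], [-0.0, -0.0, -1.0]]
ft_force: [-4.3, -0.4, 5.0]
grip_width: 0.0106
gripper_force: 79.4
```

Centre along is -70 mm and across +2 mm, both good. The bar is seated, so I'll release it.

Call:
jog_arm(
  hand=[0.012, 0.02, 0.03, 0.04, 0.05],
  travel=[
    [0, 0, 0],
    [0, 0, 0],
    [0, 0, 0],
    [0, 0, 0],
    [0, 0, 0],
  ],
  yaw=[0, 0, 0, 0, 0],
  grip_force=20,
)

```text
time_s: 11.6
position: [0.5515, -0.2011, 0.0823]
tool_rot: [[-0.974, 0.227, -0.0], [0.227, 0.974, 0.0], [0.0, 0.0, -1.0]]
ft_force: [-1.3, -1.1, -0.1]
grip_width: 0.0501
gripper_force: 0.0
```

Call:
jog_arm(
  hand=[0.05, 0.05, 0.05, 0.05, 0.05],
  travel=[
    [0, 0, 0.005],
    [0, 0, 0.015],
    [0, 0, 0.03],
    [0, 0, 0.04],
    [0, 0, 0.05],
  ],
  yaw=[0, 0, 0, 0, 0],
)

```text
time_s: 12.22
position: [0.5511, -0.2009, 0.2243]
tool_rot: [[-0.974, 0.227, -0.0], [0.227, 0.974, 0.0], [0.0, 0.0, -1.0]]
ft_force: [0.2, -0.5, 0.3]
grip_width: 0.0505
gripper_force: 0.0
```

Call:
jog_arm(
  hand=[0.05, 0.05, 0.05, 0.05, 0.05],
  travel=[
    [-0.01, 0.04, 0],
    [-0.01, 0.05, 0],
    [-0.01, 0.05, 0],
    [-0.01, 0.05, 0],
    [0, 0, 0],
  ],
  yaw=[0, 0, 0, 0, 0],
)

```text
time_s: 12.85
position: [0.5107, -0.0085, 0.2238]
tool_rot: [[-0.975, 0.223, 0.001], [0.223, 0.975, -0.0], [-0.001, 0.0, -1.0]]
ft_force: [0.8, -0.8, 0.3]
grip_width: 0.0502
gripper_force: 0.0
```

```bash
python3 - <<'E'
from h import *
im=snap('top','top4.png');snap('side','side4.png')
b=np.array([616.2,-216.8]);R=np.array([480.3,-183.9]);u=(b-R)/np.linalg.norm(b-R);v=np.array([-u[1],u[0]])
r=hull('top',im,(100,120,60),(130,255,255),(430,165,480,222),.043);print(r,(r[0]-b)@u,(r[0]-b)@v)
s=cv2.imread('pics/side4.png')[190:350,260:440];t=cv2.imread('pics/top4.png')[110:270,400:540]
cv2.imwrite('pics/f.png',np.hstack([cv2.resize(s,None,fx=2.4,fy=2.4),cv2.resize(t,None,fx=2.4,fy=2.4)]))
E
```

```text
(array([ 542.7, -213.9]), array([18.3, 80.4]), np.float32(-9.974586), 217) -72.11879965881306 -14.47545286932286
```

View pics/f.png

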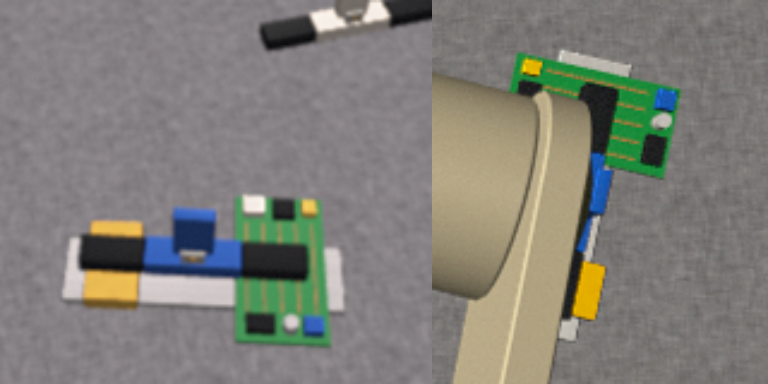

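The side view shows the bar level on rest and board, but the arm hides half the top view, so that fit isn't valid. I'll move aside and measure again.

Call:
jog_arm(
  hand=[0.05, 0.05, 0.05, 0.05, 0.05],
  travel=[
    [0, 0.05, 0],
    [0, 0.05, 0],
    [0, 0.05, 0],
    [0, 0.03, 0],
    [0, 0, 0],
  ],
  yaw=[0, 0, 0, 0, 0],
)

```text
time_s: 13.58
position: [0.512, 0.1693, 0.2225]
tool_rot: [[-0.974, 0.226, 0.0], [0.226, 0.974, -0.0], [-0.0, 0.0, -1.0]]
ft_force: [0.1, 0.0, -0.1]
grip_width: 0.0498
gripper_force: 0.0
```

```bash
python3 - <<'E'
from h import *
im=snap('top','top5.png')
b=np.array([616.2,-216.8]);R=np.array([480.3,-183.9]);u=(b-R)/np.linalg.norm(b-R);v=np.array([-u[1],u[0]])
hsv=cv2.cvtColor(im,cv2.COLOR_RGB2HSV);m=np.zeros(im.shape[:2],np.uint8);m[125:260,425:510]=255
m&=cv2.inRange(hsv,(0,0,0),(180,255,60))|cv2.inRange(hsv,(100,120,60),(130,255,255))
n,l,st,_=cv2.connectedComponentsWithStats(cv2.morphologyEx(m,cv2.MORPH_CLOSE,np.ones((3,3))));k=1+st[1:,4].argmax()
V,U=np.nonzero(l==k);P=np.array([ray('top',a,c,.043)[:2]*1000 for a,c in zip(U,V)]).astype(np.float32)
c,s,a=cv2.minAreaRect(P);print(c,s,a,'along',(c-b)@u,'across',(c-b)@v,'line',np.degrees(np.arctan2(u[1],u[0])))
E
```

```text
(546.2322998046875, -200.67190551757812) (38.66525650024414, 188.24819946289062) 76.23279571533203 along -71.79814871766793 across -0.787618543907536 line -13.608893453709808
```

The bar is centred: along -72 mm, across -1 mm, yaw -13.8° against the line's -13.6°. The length reads 188 mm as it should. Handing in.

```bash
python3 -c "
from rig import env
print(env.close_job())"
```

```text
the job is handed in; nothing more can be done
None
```

The blue bar lies centred and in line across the holder, heavy end on the green board and light end on the yellow rest. The spare was not touched and the job is handed in at about 14 s, with no verdict returned.

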